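# Hook up the guillotine guard and clamp the length stop

## Robot

A 6-joint arm with a two-finger parallel gripper is mounted at the origin on a cart in front of the work surface, level with it; the furniture and walls round the work are solid. World frame = base frame: x ahead of the robot, y to its left, z up, the work surface at z = 0. Lengths are in m, angles in rad, forces in N, time in s.
With the tool pointing down it reaches from about 0.35 to 0.975 m from the base axis. Payload 4.9 kg.
Tool frame: the origin (TCP) lies on the centre line of the jaws, within the pads' length; the fingertips stand 11 mm ahead of it and the grasp point (between the pads) lies 8 mm behind it (env.nose_length is the distance from the TCP to the fingertips, in m); z points along the fingers, y is the line along which they close (so a half turn about z gives the same grasp; the last joint's range is limited). The gripper opens to 85 mm and grips with 20 to 120 N. Pads are 22 mm wide; open, the fingers measure 114 mm over their backs; the gripper's body (76 mm by 85 mm) begins 54 mm behind the grasp point. The pads swing forward as they close: fully open they stand 13 mm farther back than shut.
Start: joints at [-1.369, 0.053, 1.613, -0, 1.476, -0.119], TCP at [0.197, -0.593, 0.242] pointing down, gripper open.
Joint ranges: [-3.01, 3.01], [-1.01, 2.22], [0.06, 2.58], [-1.02, 4.17], [0.09, 2.62], [-3.14, 3.14]. Speed limits (rad/s): [2.57, 2.57, 3.14, 3.14, 3.14, 3.14].

## Interface

Orientations are given as a unit quaternion [x, y, z, w].
In Python, from rig import sensors, get_image, get_calibration, env gives the robot as it stands.
- The arm moves only by the tool arm_command, never from a script. Its argument "motion" is a list of rows, each a list of 4 numbers: the shift along the world's x, y, z in m, then the turn about the world's z in rad. A call has 1 to 8 rows; each row is the pose to reach, as a shift and turn from the pose commanded when the call began; what a row does not reach only later rows make up. A row lasts 1/8 s, in which the tool goes at most 62.5 mm and 10.7 degrees, less where a joint would pass 70% of its speed; a pose out of reach is approached as far as the arm can. A call with a gripper value outside its range is refused whole. "fingers" is the opening, from 0 (shut) to 1 (fully open), set as the call begins (left out, the last holds). The fingers move at their own pace and stop on an object; "squeeze" is the grip in N (left out, the last holds). Time passes only in rows, so rows that repeat a pose let the fingers close. It gives the time, the measured TCP pose, the force, the opening and the grip force at its end, in the units of the state.
- sensors.get_obs(): the state, without advancing time (a new reading comes with each control period).
- get_image(name): name is "scene" or "side" or "wrist"; returns (picture, depth): 400x640x3 uint8, red, green, blue; 400x640 float32, m along the optical axis (not along the pixel's ray), 0 where there is no reading.
- get_calibration(name): a dict with "fovy" (degrees; the focal length in pixels is half the picture's height over the tangent of half this angle, whatever the lens; pixels are square), "cx", "cy" (the principal point, pixels), "camera_from_world" (4x4, takes a point from world to camera coordinates); the wrist camera has in their place "mount" (4x4, takes a point from camera to tool coordinates, whose origin is the TCP and whose axes are the flange's). Camera axes: x right, y up, looking along -z (the intrinsics and any distortion apply to the point x, -y, -z); pixel columns grow to the right and rows downward; lengths in m; the calibration is good to about 2 mm. A picture is of the moment at which its call begins: read the wrist's pose just before it. get_calibration takes no time and is no camera call.
- env.sign_off(): hands the job in; it is judged then, once.
The state is a dict: "time_s": time; "qpos": joint angles; "dq": joint speeds; "joint_torque": joint torques, N m; "position": TCP position; "eef_rot": TCP orientation; "wrist_force": force on the tool from outside, world axes, zero at the start; "moment": the same for the moment, N m; "gripper_width": finger opening in m; "grasp_force": force on a finger pad.
Only numpy, scipy, OpenCV 4.12 (cv2) and the standard library are available. Lean on these libraries where they do the work, as an engineer would, in place of code of your own. Each camera call takes 0.05 s, during which the arm holds its last target. There are 200 camera calls.

## Task

Get the little bench guillotine ready for the next strip: lift its yellow-framed guard by the red knob on the slotted bar and hook the bar onto the catch pin so that the guard stays up by itself; never let the guard crash down. After that, slide the grey stop along the rail until it touches the black collar, and then flip its red cam lever all the way down to lock it. Leave the round tin and the sanding block where they are.

Things in the scene. Friction and masses are not known exactly. Their poses are not given: they have to be found in the camera images.
- guillotine: Small green bench guillotine screwed to the table. Origin on the table, under the guard's middle; own axes: +x to its back, +y to its left, z up ('own' figures, mm). Base x -60..80, y +-75; housing x 15..71, up to z 115; guide channels at y +-63, 14 wide, up to z 153. Rail 30 wide, 30 high, along own x = -10, from y -70 out to the right to -275.
- catch_slot (a point): Fixed point at own x 18, y 0, z 198, between two dark steel cheeks (y 12 to 17 either side, x 8..40, up to z 217). Here the round catch pin, 8 mm diameter, runs along own y between the cheeks. Its height differs from machine to machine (centre at z 184 to 212) and is not measured by this point: find it by touch.
- guard (a joint): Height of the guard above its lowest position, m (0 down; travel 0 to 0.10). Clear window in a yellow frame, 112 wide, 45 high, in own plane x = 0; slides straight up and falls back when let go. With its bar it weighs 0.45 to 0.7 kg. The bar's hinge lies at own x 0, z 73 + guard height. Hooked up, the guard stands at 0.030 to 0.058.
- guard_bar (a joint): Lean of the slotted steel bar about its hinge (along own y) on the guard's top edge, rad: 0 upright, positive leans back (+x, to the pin), range -0.22 to 0.42; left alone it rests at -0.22. Hooked it leans 0.23, whatever the pin's height; with the pin inside the mouth before lowering, about 0.29; kept out by the pin against its back edge, about 0.
- slot_mouth (a point): Middle of the slot's mouth in the bar's back edge. Bar frame (x back, z up along the bar, from the hinge): 12 thick in y, back edge at x 14, mouth open from z 58 to 75 and running forward to x -7. The pin must enter here as the bar is leaned back at the right height (within about 4 mm).
- slot_seat (a point): Centre of the pin when hooked: x -1, z 83 in the bar frame. From the mouth's inner end the slot (x -7..5) turns up to a closed end at z 87, behind a lip (x 5..14) that hangs down to z 75. Once the pin is in the mouth, lower the bar about 17 mm until the pin reaches this seat and carries the weight.
- bar_knob (a point): Centre of the red round knob at the top of the slotted bar, 155 from the hinge: a disc of 34 diameter, flat faces 24 apart across own y. Pinched across y, it can turn between the fingers as the bar leans.
- length_stop (a joint): Position of the grey stop along the rail, m, growing away from the machine (own -y); 0 = its middle at own y = -145. Slides with 2 N of friction and stays where it is left. Stop block 46 (x) by 44 (y), its top 49 above the table.
- stop_face (a point): Middle of the stop's outer face (the one towards the collar), 40 above the table. Axes as the guillotine's.
- collar_face (a point): Middle of the face, towards the stop, of the black collar fixed on the rail (44 by 16, 44 high), 40 above the table; the stop comes to rest with its stop_face against it. Axes as the guillotine's.
- cam_lever (a joint): Angle of the red cam lever on the stop, rad: 0 upright (unlocked), 1.45 flat down towards the operator side (own -x), locked. Its axis runs along own y, at 56 above the table over the middle of the stop. Stays where it is left; turning it takes about 0.1 N m. It lags behind when it is turned in a firm pinch: press it down from above to finish.
- lever_grip (a point): Point on the middle of the red lever, 55 from its axis. The lever is a bar 14 by 14 thick, reaching 74 from its axis; upright it can be pinched across own y and used to push the stop along.
- eyelet_tin: Grey round tin, 67 diameter, 28 high, in front of the machine. Origin under its middle. Leave alone.
- sanding_block: Red-brown sanding block, 57x100x31, behind the rail. Origin under its middle. Leave alone.
Not all that is in view belongs to the job. There is more than one size of the part that bears collar_face; the job needs the largest.

How it is judged:
By the outcome, as a careful person would: the job done as asked, in the order asked, and still so for the second after the job is handed in, with the robot touching nothing.
It also fails if it takes over 67 s, if anything falls off the work surface, if the arm or the gripper's body presses on something with over 40 N, if the wrist force passes 120 N, or if a joint passes its speed limit or range.

## Working session

There is one attempt and no reset: what is moved stays moved. The work goes in short steps, Python scripts to look and compute and a tool call to move; the robot and the scene stay as the last step left them, time stands still between calls to the robot, and variables do not carry over. Pictures are saved under pics/ and viewed, at most 10 in all, crops included, and the job is handed in when it is done.

Besides the shell and the picture viewer there is one more tool, called after "Call:" as name(argument=value, ...) on one line, values as JSON. arm_command: Moves the arm, as the interface text tells. Its arguments: {"type":"object","properties":{"motion":{"type":"array","items":{"type":"array","items":{"type":"number"}}},"fingers":{"type":"number"},"squeeze":{"type":"number"}},"required":["motion"]}

```bash
mkdir -p pics; cat > h.py <<'E'
import numpy as np, cv2
from rig import sensors, get_image, get_calibration, env
def snap(n,f):
    o=sensors.get_obs(); im,d=get_image(n); np.savez('pics/'+f+'.npz',im=im,d=d,p=o['position'],q=o['eef_rot'])
    cv2.imwrite('pics/'+f+'.png',im[:,:,::-1]); return im,d
def px(n,f,u,v):
    z=np.load('pics/'+f+'.npz'); d=z['d']; c=get_calibration(n); F=200/np.tan(np.radians(c['fovy'])/2)
    w=d[v-1:v+2,u-1:u+2]; w=w[w>0]; r=np.median(w) if len(w) else np.nan
    p=np.array([(u-c['cx'])/F*r,-(v-c['cy'])/F*r,-r,1])
    if 'mount' in c:
        from scipy.spatial.transform import Rotation as R
        T=np.eye(4);T[:3,:3]=R.from_quat(z['q']).as_matrix();T[:3,3]=z['p']
        return (T@c['mount']@p)[:3]
    return (np.linalg.inv(c['camera_from_world'])@p)[:3]
E
python3 - <<'E'
from h import *
snap('scene','s1');snap('side','d1')
for n in('scene','side'):print({k:v for k,v in get_calibration(n).items()})
o=sensors.get_obs();print(o)
E
```

```text
{'fovy': 49.42620923811859, 'cx': 314.70362391115765, 'cy': 199.5669425266522, 'camera_from_world': array([[-0.72385694, -0.68965091, -0.02031632,  0.23539641],
       [ 0.42351285, -0.46737909,  0.77601138, -0.4748182 ],
       [-0.54467238,  0.553117  ,  0.63039162, -0.49887996],
       [ 0.        ,  0.        ,  0.        ,  1.        ]])}
{'fovy': 51.50990570087219, 'cx': 316.8406143023291, 'cy': 195.93926601998822, 'camera_from_world': array([[ 0.99820511, -0.05680451,  0.01896835, -0.57825296],
       [ 0.00245702,  0.35530963,  0.93474544, -0.07209531],
       [-0.0598374 , -0.93302107,  0.35481146, -1.08602191],
       [ 0.        ,  0.        ,  0.        ,  1.        ]])}
{'time_s': 0.1, 'qpos': array([-1.36898731e+00,  5.33200424e-02,  1.61418617e+00, -1.78216524e-05,
        1.47599457e+00, -1.18964451e-01]), 'dq': array([ 0.00044874, -0.00101217, -0.00334606,  0.00035714,  0.00025214,
       -0.00060108]), 'joint_torque': array([ 6.17599635e-04, -3.94908607e+01, -3.71361673e+01, -1.18907706e-04,
        3.94296556e-03,  5.03104076e-06]), 'position': array([ 0.1969679 , -0.5925671 ,  0.24115022]), 'eef_rot': array([ 9.87165010e-01,  1.59700758e-01, -4.83706741e-05, -9.52879954e-04]), 'wrist_force': array([-0.19849162,  0.61102881, -1.05029799]), 'moment': array([-0.01385752, -0.00674557,  0.01149979]), 'grasp_force': 0.0, 'gripper_width': 0.08550286223502487}
```

View pics/s1.png

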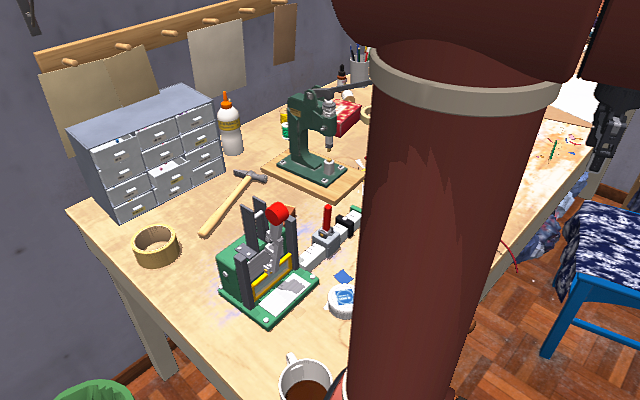

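View pics/d1.png

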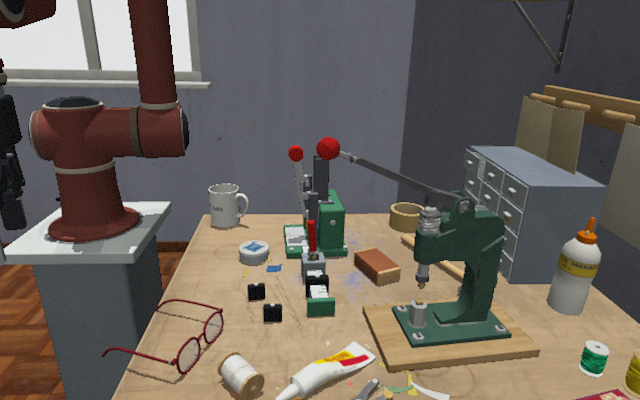

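```bash
python3 - <<'E'
from h import *
a=cv2.imread('pics/s1.png')[190:310,210:370];b=cv2.imread('pics/d1.png')[135:335,225:405]
a=cv2.resize(a,None,fx=4,fy=4,interpolation=2)
cv2.imwrite('pics/c1.png',a);cv2.imwrite('pics/c2.png',cv2.resize(b,None,fx=3,fy=3,interpolation=2))
for u,v in[(278,213),(285,210),(327,215),(310,255),(345,225),(268,322),(318,283),(223,286),(247,205),(297,217)]:print('s',u,v,px('scene','s1',u,v).round(3))
for u,v in[(295,153),(328,149),(312,235),(313,260),(318,283),(320,300),(257,292),(272,313),(343,253),(255,245),(377,258)]:print('d',u,v,px('side','d1',u,v).round(3))
E
```

```text
s 278 213 [ 0.509 -0.116  0.237]
s 285 210 [ 0.509 -0.13   0.234]
s 327 215 [ 0.547 -0.272  0.11 ]
s 310 255 [ 0.549 -0.222  0.03 ]
s 345 225 [ 0.551 -0.336  0.036]
s 268 322 [ 0.497 -0.058  0.019]
s 318 283 [ 0.501 -0.194  0.005]
s 223 286 [ 0.612 -0.046  0.036]
s 247 205 [ 0.805 -0.259 -0.001]
s 297 217 [ 0.679 -0.31   0.   ]
d 295 153 [ 0.519 -0.135  0.228]
d 328 149 [ 0.559 -0.497  0.33 ]
d 312 235 [ 0.552 -0.284  0.101]
d 313 260 [ 0.554 -0.292  0.05 ]
d 318 283 [ 0.561 -0.351  0.034]
d 320 300 [ 0.561 -0.405  0.034]
d 257 292 [ 0.447 -0.354  0.018]
d 272 313 [ 0.477 -0.419  0.019]
d 343 253 [ 0.628 -0.189  0.008]
d 255 245 [ 0.429 -0.186  0.029]
d 377 258 [ 0.691 -0.257  0.033]
```

View pics/c1.png

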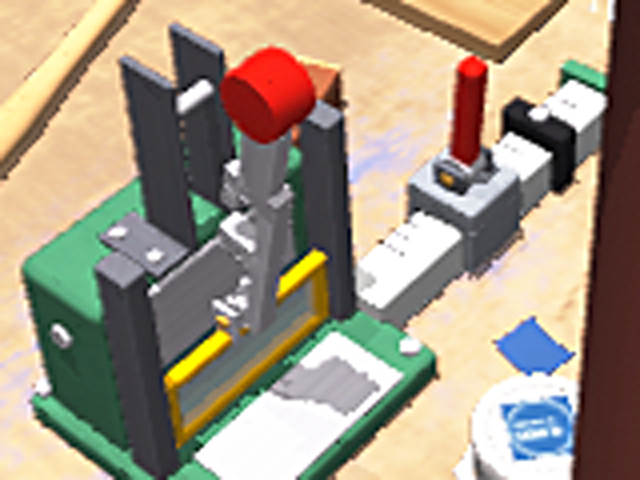

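View pics/c2.png

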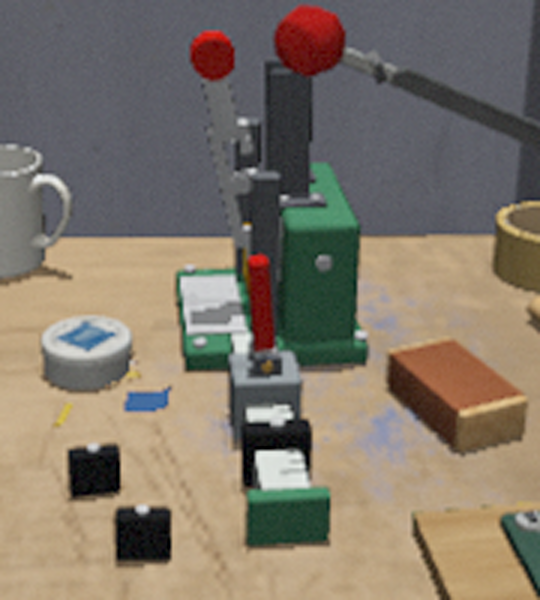

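```bash
cat >> h.py <<'E'
def cloud(n,f):
    z=np.load('pics/'+f+'.npz'); d=z['d']; c=get_calibration(n); F=200/np.tan(np.radians(c['fovy'])/2)
    v,u=np.mgrid[:400,:640]; p=np.stack([(u-c['cx'])/F*d,-(v-c['cy'])/F*d,-d,np.ones_like(d)],-1)
    M=np.linalg.inv(c['camera_from_world']) if 'camera_from_world' in c else None
    if M is None:
        from scipy.spatial.transform import Rotation as R
        T=np.eye(4);T[:3,:3]=R.from_quat(z['q']).as_matrix();T[:3,3]=z['p'];M=T@c['mount']
    P=(p@M.T)[...,:3]; P[d<=0]=np.nan; return P,z['im'].astype(int)
E
python3 - <<'E'
from h import *
for n,f in(('scene','s1'),('side','d1')):
    P,I=cloud(n,f);X,Y,Z=P[...,0],P[...,1],P[...,2]
    red=(I[...,0]>120)&(I[...,1]<50)&(I[...,2]<50)
    def st(m,t):
        q=P[m]; 
        if len(q)<8: print(n,t,len(q));return
        print(n,t,len(q),'lo',np.percentile(q,3,0).round(3),'hi',np.percentile(q,97,0).round(3),'med',np.median(q,0).round(3))
    st(red&(abs(X-.51)<.06)&(abs(Y+.12)<.06)&(Z>.17),'knob')
    st(red&(abs(X-.55)<.05)&(abs(Y+.28)<.06)&(Z>.06)&(Z<.15),'lever')
    st((abs(X-.55)<.05)&(abs(Y+.28)<.04)&(abs(Z-.049)<.004),'stoptop')
    m=(abs(X-.6)<.1)&(abs(Y+.1)<.12)&(abs(Z-.115)<.004);st(m,'house')
    m2=m&(I[...,1]>I[...,0]+20)
    if m2.sum()>8: print(cv2.minAreaRect(P[m2][:,:2].astype(np.float32)*1000))
    m=(abs(X-.55)<.06)&(Y<-.17)&(Y>-.42)&(abs(Z-.030)<.004)&(I.min(-1)>150)
    st(m,'rail');q=P[m]
    if len(q)>20:
        print(np.polyfit(q[:,1],q[:,0],1)); 
        for y in np.arange(-.41,-.17,.03):
            s=q[abs(q[:,1]-y)<.015]
            if len(s)>4: print(y.round(3),len(s),s[:,0].min().round(4),s[:,0].max().round(4))
    st((abs(X-.56)<.05)&(abs(Y+.35)<.03)&(Z>.037)&(Z<.047)&(I.max(-1)<70),'collar')
    m=(X>.5)&(X<.7)&(abs(Y+.12)<.06)&(Z>.17)&(Z<.23)&(I.max(-1)<110); st(m,'cheeks')
    m=(X>.5)&(X<.7)&(abs(Y+.12)<.09)&(Z>.145)&(Z<.157)&(I.max(-1)<110); st(m,'channels')
for u,v in[(256,215),(258,214),(260,213)]:print(px('scene','s1',u,v).round(4))
E
```

```text
scene knob 355 lo [ 0.505 -0.133  0.214] hi [ 0.532 -0.109  0.242] med [ 0.515 -0.114  0.234]
scene lever 89 lo [ 0.544 -0.28   0.072] hi [ 0.556 -0.269  0.131] med [ 0.549 -0.271  0.108]
scene stoptop 223 lo [ 0.533 -0.295  0.045] hi [ 0.576 -0.254  0.052] med [ 0.546 -0.267  0.049]
scene house 693 lo [ 0.538 -0.179  0.111] hi [ 0.62  -0.049  0.119] med [ 0.594 -0.082  0.115]
((597.874755859375, -115.56112670898438), (57.05427551269531, 138.10264587402344), 4.923351764678955)
scene rail 546 lo [ 0.538 -0.388  0.028] hi [ 0.573 -0.195  0.033] med [ 0.554 -0.245  0.03 ]
[-0.07352599  0.53389299]
-0.38 109 0.5475 0.5773
-0.35 17 0.5449 0.5758
-0.32 91 0.5435 0.5729
-0.26 56 0.5389 0.5683
-0.23 157 0.5368 0.568
-0.2 116 0.5345 0.567
scene collar 101 lo [ 0.539 -0.348  0.038] hi [ 0.577 -0.334  0.046] med [ 0.554 -0.338  0.043]
scene cheeks 532 lo [ 0.507 -0.132  0.171] hi [ 0.591 -0.1    0.217] med [ 0.572 -0.116  0.194]
scene channels 200 lo [ 0.521 -0.185  0.145] hi [ 0.591 -0.05   0.156] med [ 0.564 -0.118  0.15 ]
side knob 37 lo [ 0.506 -0.135  0.234] hi [ 0.532 -0.124  0.242] med [
[... 327 characters left out ...]
123.28511047363281), (53.705570220947266, 132.9841766357422), 4.518396377563477)
side rail 285 lo [ 0.538 -0.39   0.029] hi [ 0.573 -0.201  0.033] med [ 0.557 -0.363  0.031]
[-0.10890057  0.51966745]
-0.38 128 0.5453 0.5754
-0.35 62 0.5454 0.574
-0.32 39 0.5416 0.5695
-0.29 18 0.5419 0.5679
-0.23 8 0.5361 0.5449
-0.2 27 0.5342 0.5478
side collar 138 lo [ 0.537 -0.352  0.037] hi [ 0.578 -0.34   0.045] med [ 0.557 -0.349  0.043]
side cheeks 579 lo [ 0.51  -0.138  0.172] hi [ 0.592 -0.105  0.227] med [ 0.563 -0.133  0.198]
side channels 156 lo [ 0.522 -0.191  0.145] hi [ 0.591 -0.063  0.156] med [ 0.562 -0.135  0.151]
[ 0.5716 -0.1171  0.195 ]
[ 0.5707 -0.1208  0.1954]
[ 0.5705 -0.1253  0.1949]
```

Call:
arm_command(motion=[[0.01, 0.03, 0.05, -0.06], [0.04, 0.08, 0.09, -0.12], [0.08, 0.13, 0.11, -0.18], [0.11, 0.18, 0.11, -0.244], [0.15, 0.22, 0.11, -0.244], [0.19, 0.27, 0.11, -0.244], [0.22, 0.31, 0.11, -0.244], [0.22, 0.31, 0.11, -0.244]], fingers=0.75, squeeze=30)

```text
time_s: 1.1
position: [0.4185, -0.2804, 0.3519]
eef_rot: [0.999, 0.041, -0.0, -0.0]
wrist_force: [-0.3, -0.3, -1.0]
gripper_width: 0.0641
grasp_force: 0.0
```

Call:
arm_command(motion=[[0.035, 0.045, 0, 0], [0.07, 0.09, 0, 0], [0.103, 0.12, 0, 0], [0.103, 0.157, 0, 0], [0.103, 0.157, 0, 0], [0.103, 0.157, 0, 0]])

```text
time_s: 1.85
position: [0.5198, -0.1272, 0.352]
eef_rot: [0.999, 0.038, -0.0, 0.0]
wrist_force: [0.4, 0.3, -0.5]
gripper_width: 0.0639
grasp_force: 0.0
```

```bash
python3 - <<'E'
from h import *
o=sensors.get_obs();print(o['time_s'],o['position'],o['eef_rot'],o['wrist_force'])
snap('wrist','w1');snap('side','d2');snap('scene','s2')
for n,f in(('wrist','w1'),('scene','s2'),('side','d2')):
    P,I=cloud(n,f);X,Y,Z=P[...,0],P[...,1],P[...,2]
    red=(I[...,0]>100)&(I[...,1]<60)&(I[...,2]<60)
    q=P[red&(abs(X-.51)<.06)&(abs(Y+.12)<.06)&(Z>.17)&(Z<.25)]
    if len(q)>5:print(n,len(q),np.percentile(q,3,0).round(4),np.percentile(q,97,0).round(4))
E
```

```text
1.85 [ 0.51975298 -0.12719884  0.35201076] [ 9.99283788e-01  3.78387860e-02 -2.83285831e-04  2.38565810e-04] [ 0.44597358  0.29028573 -0.46511386]
wrist 830 [ 0.5114 -0.1327  0.2316] [ 0.5374 -0.1117  0.2419]
scene 381 [ 0.5047 -0.1323  0.2131] [ 0.5318 -0.1095  0.2416]
side 38 [ 0.5085 -0.1364  0.2273] [ 0.5322 -0.1223  0.2417]
```

View pics/w1.png

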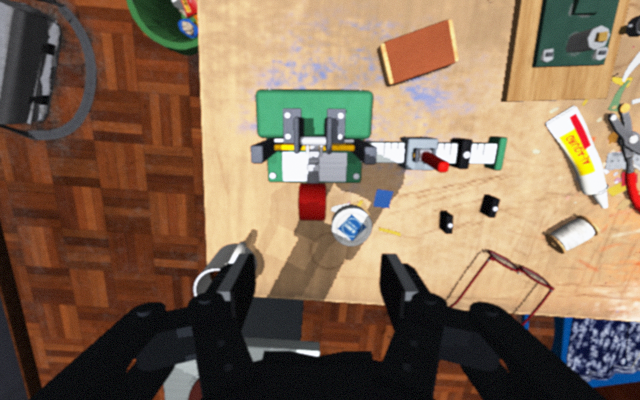

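```bash
python3 - <<'E'
from h import *
P,I=cloud('wrist','w1')
for v in range(106,152,2): print(v,P[v,312].round(3),P[v,316].round(3),I[v,314])
P,I=cloud('scene','s2')
for u in(254,256,258):
  print([tuple(P[v,u,[0,2]].round(3)) for v in range(208,222)])
E
```

```text
106 [ 0.608 -0.115  0.115] [ 0.609 -0.119  0.115] [ 87 180 132]
108 [ 0.606 -0.115  0.115] [ 0.606 -0.12   0.115] [ 75 175 124]
110 [ 0.604 -0.115  0.115] [ 0.604 -0.12   0.115] [ 84 182 134]
112 [ 0.602 -0.115  0.114] [ 0.602 -0.12   0.115] [ 81 176 130]
114 [ 0.599 -0.115  0.116] [ 0.6   -0.12   0.113] [ 86 181 133]
116 [ 0.597 -0.115  0.114] [ 0.597 -0.12   0.116] [ 89 184 136]
118 [ 0.595 -0.116  0.115] [ 0.595 -0.12   0.116] [ 86 178 132]
120 [ 0.592 -0.116  0.115] [ 0.593 -0.121  0.117] [ 82 174 125]
122 [ 0.59  -0.116  0.115] [ 0.591 -0.121  0.116] [ 83 171 124]
124 [ 0.588 -0.116  0.115] [ 0.588 -0.121  0.116] [ 77 169 124]
126 [ 0.586 -0.116  0.116] [ 0.586 -0.121  0.116] [ 74 163 118]
128 [ 0.583 -0.116  0.115] [ 0.584 -0.121  0.114] [ 59 134  92]
130 [ 0.581 -0.117  0.115] [ 0.581 -0.121  0.117] [ 60 133  94]
132 [ 0.579 -0.117  0.115] [ 0.579 -0.122  0.114] [ 65 141 100]
134 [ 0.576 -0.117  0.115] [ 0.577 -0.122  0.115] [ 44 104  71]
136 [ 0.574 -0.117  0.115] [ 0.574 -0.122  0.113] [ 98 113 114]
138 [ 0.577 -0.118  0.196] [ 0.577 -0.122  0.194] [230 231 240]
140 [ 0.575 
[... 1350 characters left out ...]
), np.float64(0.169)), (np.float64(0.591), np.float64(0.166)), (np.float64(0.59), np.float64(0.164)), (np.float64(0.593), np.float64(0.159))]
[(np.float64(0.583), np.float64(0.196)), (np.float64(0.582), np.float64(0.194)), (np.float64(0.583), np.float64(0.191)), (np.float64(0.577), np.float64(0.195)), (np.float64(0.574), np.float64(0.196)), (np.float64(0.57), np.float64(0.199)), (np.float64(0.572), np.float64(0.194)), (np.float64(0.57), np.float64(0.194)), (np.float64(0.568), np.float64(0.193)), (np.float64(0.583), np.float64(0.176)), (np.float64(0.586), np.float64(0.171)), (np.float64(0.586), np.float64(0.168)), (np.float64(0.586), np.float64(0.166)), (np.float64(0.586), np.float64(0.164))]
```

Call:
arm_command(motion=[[0.001, 0.0045, -0.05, 0], [0.001, 0.0045, -0.1, 0], [0.001, 0.0045, -0.136, 0], [0.001, 0.0045, -0.136, 0], [0.001, 0.0045, -0.136, 0]])

```text
time_s: 2.62
position: [0.5218, -0.1224, 0.2182]
eef_rot: [0.999, 0.038, 0.001, 0.001]
wrist_force: [-0.4, -0.2, 0.5]
gripper_width: 0.0639
grasp_force: 0.0
```

Call:
arm_command(motion=[[0, 0, 0, 0], [0, 0, 0, 0], [0, 0, 0, 0], [0, 0, 0, 0], [0, 0, 0, 0], [0, 0, 0, 0]], fingers=0, squeeze=40)

```text
time_s: 3.38
position: [0.5218, -0.1223, 0.2181]
eef_rot: [0.999, 0.038, 0.001, 0.001]
wrist_force: [-1.6, -2.2, 5.1]
gripper_width: 0.0237
grasp_force: 40.2
```

Call:
arm_command(motion=[[0, 0, 0.006, 0], [0, 0, 0.016, 0], [0, 0, 0.028, 0], [0, 0, 0.04, 0], [0, 0, 0.05, 0], [0, 0, 0.054, 0], [0, 0, 0.054, 0], [0, 0, 0.054, 0]])

```text
time_s: 4.38
position: [0.5216, -0.1222, 0.2689]
eef_rot: [0.999, 0.038, 0.001, 0.001]
wrist_force: [5.5, -3.6, -5.2]
gripper_width: 0.0231
grasp_force: 39.8
```

Call:
arm_command(motion=[[0.007, 0.0005, 0.001, 0], [0.014, 0.001, 0.0025, 0], [0.02, 0.0015, 0.0033, 0], [0.025, 0.002, 0.0036, 0], [0.025, 0.002, 0.0036, 0]])

```text
time_s: 5.0
position: [0.5448, -0.1205, 0.2715]
eef_rot: [0.999, 0.038, -0.003, 0.001]
wrist_force: [-1.3, -6.0, -5.8]
gripper_width: 0.0234
grasp_force: 39.4
```

Call:
arm_command(motion=[[0, -0.001, 0.004, 0], [0.006, -0.001, 0.0045, 0], [0.012, -0.001, 0.0045, 0], [0.018, 0, 0.004, 0], [0.022, 0, 0.004, 0], [0.022, 0, 0.004, 0]])

```text
time_s: 5.75
position: [0.5683, -0.1193, 0.2777]
eef_rot: [0.999, 0.039, -0.0, -0.0]
wrist_force: [-2.0, -0.8, -6.2]
gripper_width: 0.0234
grasp_force: 39.6
```

Call:
arm_command(motion=[[0.007, 0.0005, -0.002, 0], [0.014, 0.001, -0.0035, 0], [0.021, 0.0015, -0.005, 0], [0.027, 0.002, -0.0065, 0], [0.031, 0.0025, -0.0075, 0], [0.031, 0.0025, -0.0075, 0]])

```text
time_s: 6.5
position: [0.5993, -0.1172, 0.2701]
eef_rot: [0.999, 0.038, -0.0, 0.0]
wrist_force: [-3.4, -1.4, -6.0]
gripper_width: 0.0234
grasp_force: 39.4
```

Call:
arm_command(motion=[[-0.001, 0, -0.003, 0], [-0.003, 0, -0.006, 0], [-0.005, 0, -0.009, 0], [-0.0065, -0.0005, -0.0115, 0], [-0.0085, -0.0005, -0.0145, 0], [-0.0085, -0.0005, -0.0165, 0], [-0.0085, -0.0005, -0.0165, 0]])

```text
time_s: 7.38
position: [0.5917, -0.1177, 0.2568]
eef_rot: [0.999, 0.038, 0.002, 0.0]
wrist_force: [1.6, 0.3, 6.4]
gripper_width: 0.0235
grasp_force: 40.8
```

```bash
python3 - <<'E'
from h import *
snap('side','d3')
b=cv2.imread('pics/d3.png')[95:275,255:395]
cv2.imwrite('pics/c3.png',cv2.resize(b,None,fx=3.3,fy=3.3,interpolation=2))
E
```

```text
(no output)
```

View pics/c3.png

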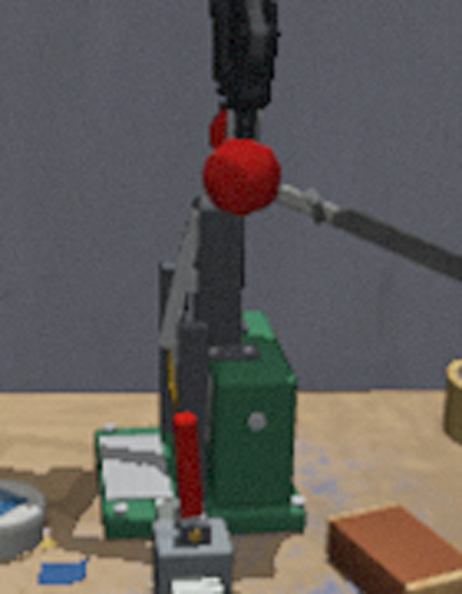

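Call:
arm_command(motion=[[-0.004, 0, 0, 0], [-0.008, 0, 0, 0], [-0.008, 0, 0, 0]])

```text
time_s: 7.8
position: [0.5894, -0.1178, 0.2573]
eef_rot: [0.999, 0.039, 0.011, 0.001]
wrist_force: [25.8, -1.0, -2.2]
gripper_width: 0.0237
grasp_force: 40.2
```

Strongly resisted: hooked. Relax and release gently.

Call:
arm_command(motion=[[0.007, 0, 0.001, 0], [0.007, 0, 0.0015, 0], [0.007, 0, 0.0015, 0]], squeeze=20)

```text
time_s: 8.18
position: [0.5912, -0.1177, 0.257]
eef_rot: [0.999, 0.038, 0.003, 0.0]
wrist_force: [6.1, -0.4, 2.0]
gripper_width: 0.0234
grasp_force: 40.8
```

Call:
arm_command(motion=[[0, 0, 0, 0], [0, 0, 0, 0], [0, 0, 0, 0]], fingers=0.6)

```text
time_s: 8.55
position: [0.589, -0.1175, 0.2548]
eef_rot: [0.999, 0.039, -0.001, -0.0]
wrist_force: [0.1, -0.0, -0.7]
gripper_width: 0.051
grasp_force: 0.0
```

Call:
arm_command(motion=[[0, 0, 0.03, 0], [0, 0, 0.08, 0], [0, 0, 0.12, 0], [0, 0, 0.12, 0]])

```text
time_s: 9.05
position: [0.5906, -0.118, 0.3806]
eef_rot: [0.999, 0.038, 0.004, 0.001]
wrist_force: [-0.4, 0.5, -0.9]
gripper_width: 0.0517
grasp_force: 0.0
```

```bash
python3 - <<'E'
from h import *
o=sensors.get_obs();print(o['position'],o['eef_rot'])
snap('scene','s4');snap('wrist','w4');snap('side','d4')
for n,f in(('wrist','w4'),('scene','s4'),('side','d4')):
    P,I=cloud(n,f);X,Y,Z=P[...,0],P[...,1],P[...,2]
    red=(I[...,0]>100)&(I[...,1]<60)&(I[...,2]<60)
    def st(m,t):
        q=P[m]
        if len(q)>5:print(n,t,len(q),np.percentile(q,3,0).round(4),np.percentile(q,97,0).round(4))
    st(red&(abs(X-.55)<.09)&(abs(Y+.12)<.06)&(Z>.17)&(Z<.31),'knob')
    st(red&(abs(X-.55)<.05)&(abs(Y+.28)<.06)&(Z>.06)&(Z<.15),'lever')
    st((abs(X-.55)<.05)&(abs(Y+.28)<.04)&(abs(Z-.049)<.003),'stoptop')
    st((abs(X-.56)<.05)&(abs(Y+.345)<.03)&(abs(Z-.044)<.003)&(I.max(-1)<90),'collar')
a=cv2.imread('pics/s4.png')[180:310,210:390]
cv2.imwrite('pics/c4.png',cv2.resize(a,None,fx=3.5,fy=3.5,interpolation=2))
E
```

```text
[ 0.59060525 -0.11798599  0.38055188] [0.99925281 0.03845591 0.0035922  0.00143324]
wrist knob 937 [ 0.5765 -0.1288  0.2696] [ 0.6028 -0.1072  0.2804]
wrist lever 77 [ 0.5475 -0.28    0.1195] [ 0.5581 -0.2709  0.1315]
wrist stoptop 437 [ 0.5359 -0.2964  0.047 ] [ 0.5789 -0.2556  0.0509]
wrist collar 164 [ 0.5429 -0.3482  0.0414] [ 0.5814 -0.335   0.0456]
scene knob 268 [ 0.5695 -0.128   0.2558] [ 0.5943 -0.1051  0.2802]
scene lever 127 [ 0.5441 -0.2814  0.0705] [ 0.5566 -0.2688  0.1311]
scene stoptop 192 [ 0.5331 -0.2956  0.0464] [ 0.5766 -0.2544  0.0512]
scene collar 82 [ 0.5393 -0.3478  0.0418] [ 0.576  -0.3337  0.0461]
side knob 47 [ 0.5736 -0.1325  0.2663] [ 0.598  -0.1243  0.2802]
side lever 39 [ 0.5435 -0.285   0.0994] [ 0.5537 -0.2754  0.1307]
side stoptop 192 [ 0.5321 -0.2994  0.0466] [ 0.575  -0.2588  0.0512]
side collar 103 [ 0.5367 -0.3529  0.0413] [ 0.5782 -0.339   0.0458]
```

View pics/c4.png

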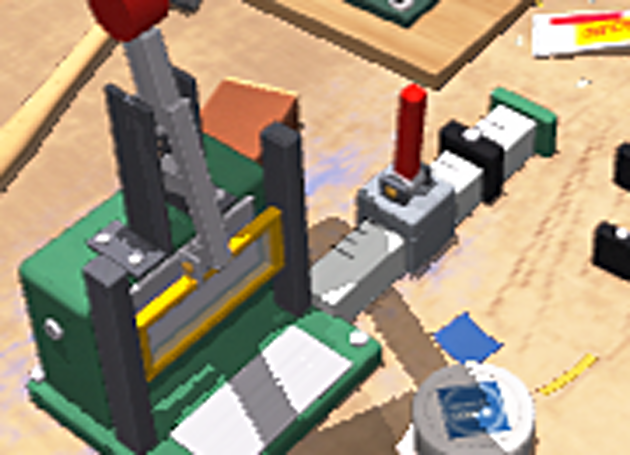

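Call:
arm_command(motion=[[-0.01, -0.05, 0, 0], [-0.02, -0.1, 0, 0], [-0.035, -0.145, -0.02, 0], [-0.04, -0.159, -0.07, 0], [-0.04, -0.159, -0.13, 0], [-0.04, -0.159, -0.13, 0], [-0.04, -0.159, -0.13, 0]])

```text
time_s: 10.07
position: [0.55, -0.2767, 0.2467]
eef_rot: [0.999, 0.039, 0.0, 0.0]
wrist_force: [0.1, -1.0, 1.2]
gripper_width: 0.0515
grasp_force: 0.0
```

```bash
python3 - <<'E'
from h import *
o=sensors.get_obs();print(o['position'])
snap('wrist','w5');snap('scene','s5')
for n,f in(('wrist','w5'),('scene','s5')):
    P,I=cloud(n,f);X,Y,Z=P[...,0],P[...,1],P[...,2]
    red=(I[...,0]>100)&(I[...,1]<60)&(I[...,2]<60)
    q=P[red&(abs(X-.55)<.05)&(abs(Y+.28)<.06)&(Z>.06)&(Z<.15)]
    if len(q)>5:print(n,len(q),np.percentile(q,3,0).round(4),np.percentile(q,97,0).round(4))
E
```

```text
[ 0.55004421 -0.27666525  0.24670804]
wrist 130 [ 0.5465 -0.2822  0.1282] [ 0.5565 -0.2728  0.1311]
```

Call:
arm_command(motion=[[0.001, -0.001, -0.05, 0], [0.001, -0.001, -0.1, 0], [0.001, -0.001, -0.149, 0], [0.001, -0.001, -0.149, 0], [0.001, -0.001, -0.149, 0]])

```text
time_s: 10.8
position: [0.5527, -0.2788, 0.1003]
eef_rot: [0.999, 0.039, 0.002, 0.002]
wrist_force: [0.1, -0.6, 0.5]
gripper_width: 0.0515
grasp_force: 0.0
```

Call:
arm_command(motion=[[0, 0, 0, 0], [0, 0, 0, 0], [0, 0, 0, 0], [0, 0, 0, 0], [0, 0, 0, 0]], fingers=0, squeeze=25)

```text
time_s: 11.42
position: [0.5518, -0.2783, 0.0989]
eef_rot: [0.999, 0.038, 0.002, 0.001]
wrist_force: [0.0, 0.7, 6.5]
gripper_width: 0.0137
grasp_force: 29.3
```

Call:
arm_command(motion=[[0, -0.005, 0, 0], [0.001, -0.012, 0, 0], [0.0015, -0.019, 0, 0], [0.002, -0.025, 0, 0], [0.0025, -0.03, 0, 0], [0.0025, -0.033, 0, 0], [0.0025, -0.033, 0, 0]])

```text
time_s: 12.3
position: [0.5541, -0.3115, 0.0989]
eef_rot: [0.999, 0.038, 0.001, 0.001]
wrist_force: [-0.9, 0.4, 6.8]
gripper_width: 0.014
grasp_force: 29.5
```

Call:
arm_command(motion=[[0, -0.002, 0, 0], [0, -0.004, 0, 0], [0, -0.006, 0, 0], [0, -0.006, 0, 0]])

```text
time_s: 12.8
position: [0.5542, -0.314, 0.0989]
eef_rot: [0.999, 0.038, 0.001, -0.003]
wrist_force: [-1.2, 11.3, 11.5]
gripper_width: 0.0135
grasp_force: 30.0
```

Call:
arm_command(motion=[[-0.008, 0.001, -0.0006, 0], [-0.015, 0.0005, -0.0023, 0], [-0.022, 0, -0.005, 0], [-0.029, -0.001, -0.009, 0], [-0.035, -0.0015, -0.014, 0], [-0.04, -0.002, -0.0193, 0], [-0.0455, -0.0023, -0.028, 0], [-0.0455, -0.0023, -0.028, 0]])

```text
time_s: 13.8
position: [0.5086, -0.317, 0.069]
eef_rot: [0.999, 0.038, 0.001, -0.002]
wrist_force: [2.4, 7.1, 3.3]
gripper_width: 0.0137
grasp_force: 30.2
```

```bash
python3 - <<'E'
from h import *
snap('side','d6')
b=cv2.imread('pics/d6.png')[195:335,235:385]
cv2.imwrite('pics/c6.png',cv2.resize(b,None,fx=4,fy=4,interpolation=2))
E
```

```text
(no output)
```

View pics/c6.png

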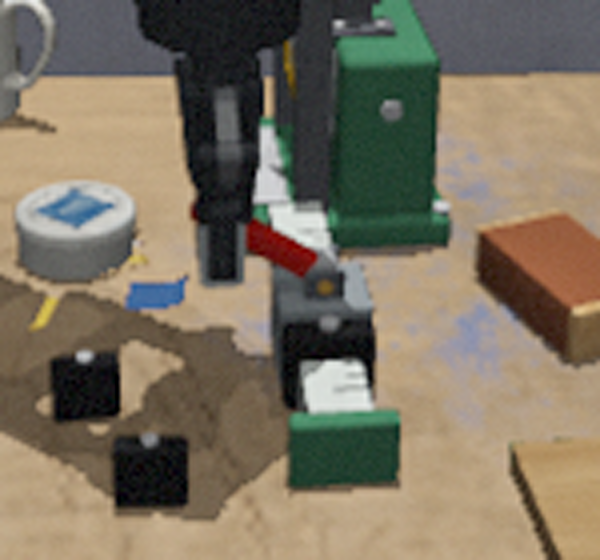

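Call:
arm_command(motion=[[0, 0, 0, 0], [0, 0, 0, 0], [0, 0, 0, 0]], fingers=0.4)

```text
time_s: 14.22
position: [0.5075, -0.3191, 0.0684]
eef_rot: [0.999, 0.038, -0.0, 0.0]
wrist_force: [0.9, 0.3, 0.1]
gripper_width: 0.034
grasp_force: 0.0
```

Call:
arm_command(motion=[[0, 0, 0.03, 0], [0, 0, 0.07, 0], [-0.015, -0.001, 0.07, 0], [-0.015, -0.001, 0.07, 0]])

```text
time_s: 14.72
position: [0.4916, -0.3198, 0.1379]
eef_rot: [0.999, 0.038, -0.0, -0.0]
wrist_force: [-0.8, -0.3, -0.3]
gripper_width: 0.0341
grasp_force: 0.0
```

Call:
arm_command(motion=[[0, 0, 0, 0], [0, 0, 0, 0], [0, 0, 0, 0], [0, 0, 0, 0]], fingers=0)

```text
time_s: 15.22
position: [0.4926, -0.3198, 0.1381]
eef_rot: [0.999, 0.038, -0.0, -0.0]
wrist_force: [0.2, 0.2, -0.7]
gripper_width: -0.0001
grasp_force: 0.0
```

```bash
python3 - <<'E'
from h import *
o=sensors.get_obs();print(o['position'])
for n,f in(('wrist','w7'),('scene','s7'),('side','d7')):
    snap(n,f);P,I=cloud(n,f);X,Y,Z=P[...,0],P[...,1],P[...,2]
    red=(I[...,0]>100)&(I[...,1]<60)&(I[...,2]<60)
    for t,m in(('lever',red&(X>.46)&(X<.57)&(abs(Y+.315)<.04)&(Z>.05)&(Z<.13)),('stop',(abs(X-.555)<.045)&(abs(Y+.31)<.035)&(abs(Z-.049)<.0025)&(I.max(-1)>80))):
        q=P[m]
        if len(q)>5:print(n,t,len(q),np.percentile(q,3,0).round(4),np.percentile(q,97,0).round(4))
E
```

```text
[ 0.49261025 -0.3197865   0.1381027 ]
wrist lever 1591 [ 0.5036 -0.3203  0.0671] [ 0.5544 -0.3088  0.1006]
wrist stop 2349 [ 0.5387 -0.3404  0.0471] [ 0.5809 -0.2925  0.0504]
side lever 183 [ 0.498  -0.3243  0.0656] [ 0.5505 -0.3162  0.0987]
side stop 179 [ 0.5345 -0.3399  0.0469] [ 0.5777 -0.2949  0.0508]
```

Call:
arm_command(motion=[[0.011, 0.003, -0.01, 0], [0.011, 0.003, -0.025, 0], [0.011, 0.003, -0.035, 0], [0.01, 0.003, -0.045, 0], [0.008, 0.003, -0.053, 0], [0.008, 0.003, -0.06, 0], [0.008, 0.003, -0.065, 0], [0.008, 0.003, -0.065, 0]])

```text
time_s: 16.38
position: [0.5, -0.3177, 0.0797]
eef_rot: [0.999, 0.039, -0.002, -0.0]
wrist_force: [-18.8, 9.4, 34.2]
gripper_width: -0.0
grasp_force: 16.6
```

Call:
arm_command(motion=[[0, 0, 0.02, 0], [0, 0, 0.07, 0], [-0.05, 0, 0.1, 0], [-0.05, 0, 0.1, 0]])

```text
time_s: 16.88
position: [0.4504, -0.318, 0.1766]
eef_rot: [0.999, 0.038, 0.002, 0.002]
wrist_force: [-0.1, -0.4, 0.0]
gripper_width: 0.0002
grasp_force: 0.0
```

```bash
python3 - <<'E'
from h import *
for n,f in(('wrist','w8'),('scene','s8'),('side','d8')):
    snap(n,f);P,I=cloud(n,f);X,Y,Z=P[...,0],P[...,1],P[...,2]
    red=(I[...,0]>100)&(I[...,1]<60)&(I[...,2]<60)
    q=P[red&(X>.45)&(X<.57)&(abs(Y+.315)<.04)&(Z>.03)&(Z<.13)]
    if len(q)>5:
        print(n,len(q),np.percentile(q,3,0).round(4),np.percentile(q,97,0).round(4))
        t=q[q[:,2]>.055];print(np.polyfit(t[:,0],t[:,2],1))
    q=P[red&(abs(X-.58)<.06)&(abs(Y+.12)<.04)&(Z>.17)&(Z<.31)];print('knob',len(q),q.max(0) if len(q) else 0)
a=cv2.imread('pics/d8.png')[125:335,235:395]
cv2.imwrite('pics/c8.png',cv2.resize(a,None,fx=2.85,fy=2.85,interpolation=2))
E
```

```text
wrist 1386 [ 0.4908 -0.3225  0.0632] [ 0.5504 -0.3092  0.0714]
[-0.12159979  0.13072107]
knob 0 0
knob 117 [ 0.58642012 -0.10960716  0.28018079]
side 223 [ 0.4875 -0.3246  0.0571] [ 0.5467 -0.3135  0.0717]
[-0.10386481  0.1188024 ]
knob 99 [ 0.60020515 -0.11432622  0.2802909 ]
```

View pics/c8.png

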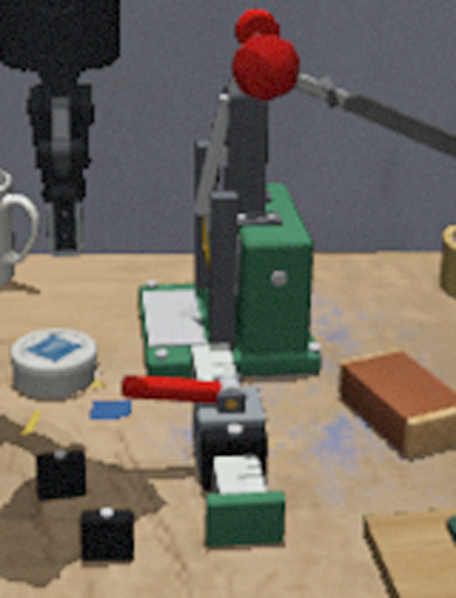

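```bash
python3 - <<'E'
from h import *
P,I=cloud('wrist','w8')
q=P.reshape(-1,3);c=I.reshape(-1,3)
for xo in(.544,.566):
  m=(abs(q[:,0]-xo)<.0015)&(q[:,1]<-.285)&(q[:,1]>-.365)&(q[:,2]>.02)
  o=np.argsort(-q[m][:,1])
  print([(round(float(y)*1000),round(float(z)*1000),int(k)) for (y,z),k in zip(q[m][o][:,1:],c[m][o].max(1))][::2])
E
```

```text
[(-285, 29, 235), (-285, 31, 235), (-286, 29, 206), (-286, 30, 234), (-287, 30, 208), (-288, 28, 239), (-288, 29, 204), (-289, 30, 237), (-289, 31, 237), (-290, 30, 233), (-290, 30, 129), (-290, 29, 121), (-290, 30, 176), (-291, 29, 112), (-291, 30, 149), (-293, 47, 149), (-293, 49, 149), (-294, 49, 166), (-294, 50, 168), (-295, 48, 185), (-295, 49, 183), (-296, 49, 191), (-296, 50, 190), (-297, 48, 188), (-297, 50, 191), (-298, 49, 190), (-298, 49, 193), (-298, 50, 190), (-299, 50, 194), (-299, 49, 192), (-300, 49, 192), (-300, 49, 194), (-301, 50, 193), (-301, 51, 194), (-302, 48, 196), (-302, 49, 191), (-302, 49, 192), (-303, 49, 195), (-303, 48, 190), (-303, 50, 192), (-304, 50, 190), (-304, 51, 192), (-305, 48, 195), (-305, 49, 191), (-306, 50, 185), (-306, 49, 187), (-307, 50, 160), (-307, 60, 139), (-308, 60, 138), (-308, 63, 157), (-308, 64, 157), (-309, 64, 187), (-309, 65, 188), (-310, 65, 206), (-310, 65, 207), (-311, 64, 223), (-311, 65, 222), (-311, 65, 228), (-311, 64, 230), (-312, 65, 228), (-312, 65, 231), (-313, 65, 229), (-313, 65, 227), (-313, 64, 228), (-314, 67, 
[... 3697 characters left out ...]
43, 47, 224), (-344, 47, 206), (-344, 44, 129), (-345, 44, 45), (-346, 46, 199), (-346, 44, 65), (-347, 45, 37), (-347, 44, 74), (-348, 44, 34), (-348, 45, 67), (-348, 45, 23), (-349, 45, 24), (-349, 44, 57), (-350, 43, 62), (-350, 43, 132), (-351, 42, 134), (-353, 32, 231), (-353, 31, 225), (-354, 31, 236), (-354, 29, 236), (-355, 30, 237), (-355, 30, 237), (-356, 31, 234), (-356, 30, 235), (-357, 29, 234), (-357, 30, 234), (-358, 30, 233), (-358, 29, 234), (-358, 31, 235), (-359, 29, 233), (-359, 31, 233), (-360, 30, 234), (-360, 31, 235), (-361, 29, 235), (-361, 31, 234), (-361, 30, 235), (-362, 30, 235), (-362, 31, 234), (-363, 30, 234), (-364, 31, 235), (-364, 31, 235), (-365, 31, 236)]
```

No gap shows between stop and collar, the lever is at its 1.45 end, and the guard is still up.

```bash
python3 -c "
from rig import env
print(env.sign_off())"
```

```text
the job is handed in; nothing more can be done
None
```

The job is handed in: the guard is hooked on the catch pin and stays up by itself, the stop is against the collar with no gap visible in the close view, and the cam lever is flat down at its end; the tin and sanding block were not touched.

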